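# Hang the check weight on the load cell with an S-hook

### The job

The load cell on its stand is due for its check. Take the S-hook from the bar of the hook stand, pass its lower tip up through the hole in the flat tag of the steel check weight, lift the weight off its wooden block by the hook alone, and hang the hook's upper bend over the load cell's pin so that the weight hangs there freely and still. Work gently: the tag is tight on its rivet, so feel for its hole and never load it with more than 14 N, and the cell must never bear more than 18 N; do not touch the check weight with the gripper, and leave the other things where they stand.

Things in the scene. Friction and masses are not known exactly. Their poses are not given: they have to be found in the camera images.
- s_hook: The S-hook (loose, 35 g): bright steel wire 5 mm thick, 126 mm long, flat in one plane. Origin and axes as hook_grip: x normal to its plane, z vertical while it hangs by its crown (as at the start), y level in its plane. Its straight shank leans 0.40 rad from z, upper end toward -y; the upper bend opens down on the +y side of the shank, the lower bend turns up on the -y side.
- hook_grip (a point): Point on the S-hook's shank to grip, fingers closing along its x, across the wire. Along the shank, the straight part runs from 66 mm below to 24 mm above this point, the upper bend's outside is 46 mm above it (room between the fingers needed) and the lower bend's outside 82 mm below. With the shank upright the tip's end is 58 mm below and 26 mm to -y of here.
- hook_crown (a point): Inside of the S-hook's upper bend (20 mm radius to mid-wire, mouth 35 mm wide): the point that rests on a bar or pin. In the hook's axes 9 mm to +y and 47 mm above hook_grip. The bend's free end is 26 mm lower along the shank: a bar leaves or enters the mouth as the hook moves 40 mm or more along its shank (not straight up: the leaning shank would foul the bar).
- hook_tip (a point): Rounded end of the S-hook's lower, free tip (5 mm thick, parallel to the shank). In the hook's axes 2 mm to -y and 63 mm below hook_grip.
- hook_seat (a point): Inside of the S-hook's lower bend (13 mm radius to mid-wire), where a load hangs. In the hook's axes 14 mm to +y and 76 mm below hook_grip.
- stand_bar (a point): The hook stand (fixed): grey foot 100 mm across, a post and a level steel bar 8 mm thick from the post's top to its -x side, axis 190 mm above the worktop; the S-hook hangs on it. Point on the bar's axis, 65 mm from the post, 53 mm from the bar's end cap (12 mm across); the hook hangs within 10 mm of it. x along the bar, z up.
- load_cell: The load cell stand (fixed): square aluminium column with a beam on top, from which a level pin runs to -x. Origin at the foot of the column, 115 mm to +x of cell_pin; same axes. Everything here is rigid.
- cell_pin (a point): On the axis of the load cell's steel pin, 7 mm thick, 285 mm above the worktop. x along the pin, z up, y level across it. Collars 13 mm across bound its free length 40 mm to -x and 45 mm to +x; the beam begins 50 mm to +x, its top 6 mm above the pin's axis. With the hook's axes along these axes the hook goes on, moving down along its shank.
- check_weight: The check weight (loose, 0.65 to 0.9 kg with its tag): hexagonal steel block 64 mm across flats, 26 mm high, in the 4 mm recess of a hexagonal wooden block 82 mm across flats, 35 mm high. Origin at the middle of its underside; z its axis, up while it stands. Pressing up under its tag near the hole with over about 2.5 N begins to tip it. Touch tag and weight with light forces: 14 N is the limit.
- weight_rivet (a point): Middle of the weight's top face, 57 mm over the worktop. A flat tag (24 wide, 4 thick) lies on the face, riveted here, and sticks out past weight and block; its 12 mm round hole is 51 mm from here, 12 mm of tag beyond the hole's centre. It points within 0.7 rad of the weight's +y axis but its angle is not reported: feel or look for the hole. It is tight on its rivet (won't turn under 17 N).
- thread_cop: Bystander: full white thread cop, standing, 44 mm across, 158 mm high.
- half_cop: Bystander: half-empty white thread cop, standing, 31 mm across, 158 mm high.
- weight_case: Bystander: small wooden case, closed, 67 x 130 x 46 mm.
- brass_weight: Bystander: small brass knob weight, 24 mm across, 30 mm high.
- note_block: Bystander: block of notes, 72 x 72 x 27 mm.
- snips: Bystander: thread snips with red grip, lying flat, 114 mm long.
- mouse: Bystander: computer mouse, 104 x 58 x 36 mm.
- pen: Bystander: blue pen lying on the worktop, 140 mm long.

How it is judged:
By the outcome, as a careful person would: the job done as asked, in the order asked, and still so for the second after the job is handed in, with the robot touching nothing.
It also fails if it takes over 72 s, if anything falls off the work surface, if the arm or the gripper's body presses on something with over 40 N, if the wrist force passes 120 N, or if a joint passes its speed limit or range.

### The arm

A 7-joint arm with a two-finger parallel gripper is mounted at the origin on a cart in front of the work surface, level with it; the furniture and walls round the work are solid. World frame = base frame: x ahead of the robot, y to its left, z up, the work surface at z = 0. Lengths are in mm, angles in rad, forces in N, time in s.
With the tool pointing down it reaches from about 400 to 875 mm from the base axis. Payload 19.3 kg.
Tool frame: the origin (TCP) lies on the centre line of the jaws, within the pads' length; the fingertips stand 19 mm ahead of it and the grasp point (between the pads) is the TCP; z points along the fingers, y is the line along which they close (so a half turn about z gives the same grasp; the last joint's range is limited). The gripper opens to 85 mm and grips with 20 to 120 N. Pads are 22 mm wide; open, the fingers measure 114 mm over their backs; the gripper's body (76 mm by 85 mm) begins 54 mm behind the grasp point. The pads swing forward as they close: fully open they stand 13 mm farther back than shut.
Start: joints at [1.044, 0.521, -0.036, 1.599, 0.021, 1.021, -0.113], TCP at [275.646, -560.922, 214.991] pointing down, gripper open.
Joint ranges: [-2.91, 2.91], [-0.3, 2.13], [-1.5, 1.42], [0.17, 2.43], [-1.26, 4.41], [0.16, 1.93], [-2.52, 2.52]. Speed limits (rad/s): [1.89, 1.89, 2.39, 2.39, 3.01, 3.01, 3.01].

### API

Orientations are given as a 3x3 rotation matrix whose columns are the frame's x, y, z axes.
In Python, from plant import sense, camera, camera_params, finish_job, look_for, tip_of gives the robot as it stands. The module is installed in compiled form; this text tells all that it offers.
- The arm moves only by the shell command python3 -m handwheel 'ROWS' [OPENING] [FORCE]. ROWS is JSON, a list of rows, each an object with "dp": the shift along the tool's x, y, z in cm, a list of three; "twist": the turn, a rotation vector about the tool's x, y, z in degrees, a list of three. A call has 1 to 12 rows; each row is the pose to reach, as a shift and turn from the pose commanded when the call began, along the tool's axes at that moment; what a row does not reach only later rows make up. A row lasts 1/10 s, in which the tool goes at most 50 mm and 8.59 degrees, less where a joint would pass 70% of its speed; a pose out of reach is approached as far as the arm can. A call with a gripper value outside its range is refused whole. OPENING is the closure, from 0 (fully open) to 1 (shut), set as the call begins (- or left out, the last holds). The fingers move at their own pace and stop on an object; FORCE is the grip in N (left out, the last holds). Time passes only in rows, so rows that repeat a pose let the fingers close. It gives the time, the measured TCP pose, the force, the opening and the grip force at its end, in the units of the state.
- sense(): the state, without advancing time (a new reading comes with each control period).
- camera(name): name is "scene" or "top"; returns the picture (420x560x3 uint8, red, green, blue); there is no depth.
- camera_params(name): a dict with "K" (3x3 intrinsics, pixels), "world_from_camera" (4x4, takes a point from camera to world coordinates). Camera axes: x right, y down, z forward; pixel columns grow to the right and rows downward; lengths in mm; the calibration is good to about 2 mm. A picture is of the moment at which its call begins. camera_params takes no time and is no camera call.
- finish_job(): hands the job in; it is judged then, once.
Trained networks look in the newest picture that a camera, given by its name, has taken for a name from the list of things; names that differ only in an ending like _2 or _b are one class to them, and where a whole thing is asked for, a point or a joint stands for the part that bears it (a point fixed in the world has none). Each returns a list of dicts, best first, with "conf" (0 to 1); they miss things now and then, are a little off and sometimes report something else, mostly with a low value. They report only what shows in the picture. A call takes as long as a camera call.
- look_for(camera, label): "centre" ([x, y, z] in mm, in the coordinates of the camera as it stood for that picture, good to about 4 mm: the middle of the surface that is visible of it).
- tip_of(camera, label): "centre" ([x, y, z] in mm, in the coordinates of the camera as it stood for that picture, good to about 4 mm: a listed point, or the origin of a listed thing).
The state is a dict: "t": time; "q": joint angles; "joint_velocities": joint speeds; "tau": joint torques, N m; "ee_pos": TCP position; "eef_rot": TCP orientation; "contact_force": force on the tool from outside, world axes, zero at the start; "torque": the same for the moment, N m; "opening": opening from 0.0 (shut) to 1.0 (fully open); "gripper_force": force on a finger pad.
Only numpy, scipy, OpenCV 4.12 (cv2) and the standard library are available. Lean on these libraries where they do the work, as an engineer would, in place of code of your own. Each camera call takes 0.05 s, during which the arm holds its last target. There are 200 camera calls.

## Working session

There is one attempt and no reset: what is moved stays moved. The work goes in short steps, Python scripts to look and compute and a shell command to move; the robot and the scene stay as the last step left them, time stands still between calls to the robot, and variables do not carry over. Pictures are saved under pics/ and viewed, at most 10 in all, crops included, and the job is handed in when it is done.

```bash
mkdir -p pics
cat > h.py <<'E'
import numpy as np, cv2
from plant import *
np.set_printoptions(precision=3,suppress=True)
def W(cam,p):
    T=np.array(camera_params(cam)["world_from_camera"]); return T[:3,:3]@np.array(p)+T[:3,3]
def find(cam,l,f=tip_of,n=2):
    for d in f(cam,l)[:n]: print(cam,l,f.__name__,round(d["conf"],2),W(cam,d["centre"]))
def pix(cam,p):
    P=camera_params(cam);T=np.linalg.inv(np.array(P["world_from_camera"]));c=T[:3,:3]@np.array(p)+T[:3,3];u=np.array(P["K"])@c;return u[:2]/u[2]
def shot(cam,name):
    im=camera(cam);cv2.imwrite("pics/"+name,im[:,:,::-1]);return im
def ray(cam,uv,z):
    P=camera_params(cam);T=np.array(P["world_from_camera"]);d=T[:3,:3]@np.linalg.inv(np.array(P["K"]))@np.array([uv[0],uv[1],1.]);o=T[:3,3];return o+d*(z-o[2])/d[2]
E
python3 - <<'E'
from h import *
s=sense();print(s["t"],s["ee_pos"],np.array(s["eef_rot"]),s["opening"],s["contact_force"])
for c in("scene","top"):
    shot(c,c+"0.png"); print(camera_params(c))
    for l in("hook_grip","hook_crown","hook_tip","hook_seat","stand_bar","cell_pin","load_cell","check_weight","weight_rivet"): find(c,l,n=1)
for l in("thread_cop","half_cop","weight_case","brass_weight","note_block","snips","mouse","pen"): find("top",l,n=1)
E
```

```text
0.0 [ 275.528 -560.611  214.417] [[ 0.897  0.441 -0.001]
 [ 0.441 -0.897  0.001]
 [-0.    -0.001 -1.   ]] 0.9996887306695152 [ 0.874  0.643 -0.409]
{'K': array([[505.471,   0.   , 282.66 ],
       [  0.   , 505.471, 209.891],
       [  0.   ,   0.   ,   1.   ]]), 'world_from_camera': array([[  -0.478,   -0.577,    0.662, -304.966],
       [  -0.878,    0.306,   -0.367,  407.275],
       [   0.009,   -0.757,   -0.653, 1019.583],
       [   0.   ,    0.   ,    0.   ,    1.   ]])}
scene hook_grip call 0.46 [504.392  38.998 287.177]
scene hook_crown call 0.48 [455.568 218.142 194.575]
scene hook_tip call 0.44 [459.635 205.178  81.366]
scene hook_seat call 0.56 [457.522 222.115  67.104]
scene cell_pin call 0.59 [503.033  39.346 282.542]
scene load_cell call 0.79 [614.744  25.228  -2.875]
scene check_weight call 0.82 [ 498.091 -230.184   29.867]
scene weight_rivet call 0.91 [ 496.029 -228.636   59.669]
{'K': array([[473.135,   0.   , 280.301],
       [  0.   , 473.135, 214.103],
       [  0.   ,   0.   ,   1.   ]]), 'world_from_camera': array([[  -0.001,   -0.987,    0.161,  341.306],
    
[... 252 characters left out ...]
ok_tip call 0.46 [458.265 200.169  82.8  ]
top hook_seat call 0.38 [458.7   215.914  68.911]
top cell_pin call 0.85 [505.083  40.819 281.941]
top load_cell call 0.68 [611.876  33.534  -0.481]
top check_weight call 0.58 [ 492.489 -229.1     29.119]
top weight_rivet call 0.68 [ 495.576 -230.482   58.011]
top thread_cop call 0.61 [690.856  75.524  -1.544]
top half_cop call 0.63 [677.647 124.224  -3.341]
top weight_case call 0.74 [664.099 244.863  -2.058]
top brass_weight call 0.66 [458.729 206.963 145.116]
top note_block call 0.59 [ 434.349 -357.077   -1.615]
top snips call 0.5 [ 623.382 -176.411   -1.995]
top mouse call 0.91 [443.489  91.943  -1.372]
top pen call 0.45 [398.457 -87.601  -0.502]
```

View pics/scene0.png

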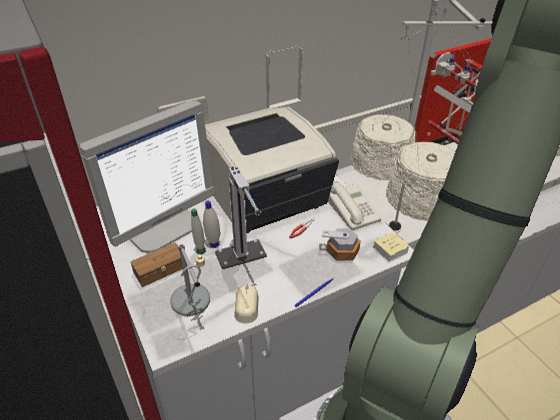

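View pics/top0.png

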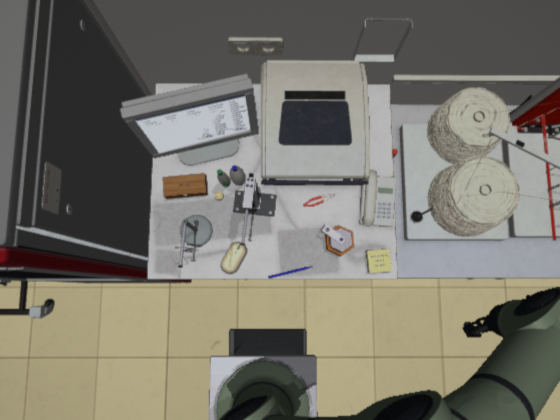

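Run:
```python
from h import *
a=cv2.imread("pics/scene0.png");b=cv2.imread("pics/top0.png")
def c(i,x,y,w,h): return cv2.resize(i[y:y+h,x:x+w],(400,300),interpolation=cv2.INTER_CUBIC)
m=np.vstack([np.hstack([c(a,150,240,104,78),c(a,310,215,80,60)]),np.hstack([c(b,150,205,104,78),c(b,306,210,60,45)])])
cv2.imwrite("pics/m.png",m)
for p in [(455,216,190),(505,40,282),(495.7,-229.5,57)]: print(pix("scene",p),pix("top",p))
```

```text
[190.806 269.228] [181.358 248.705]
[251.482 200.498] [244.771 225.661]
[343.629 235.966] [339.47  239.045]
```

View pics/m.png

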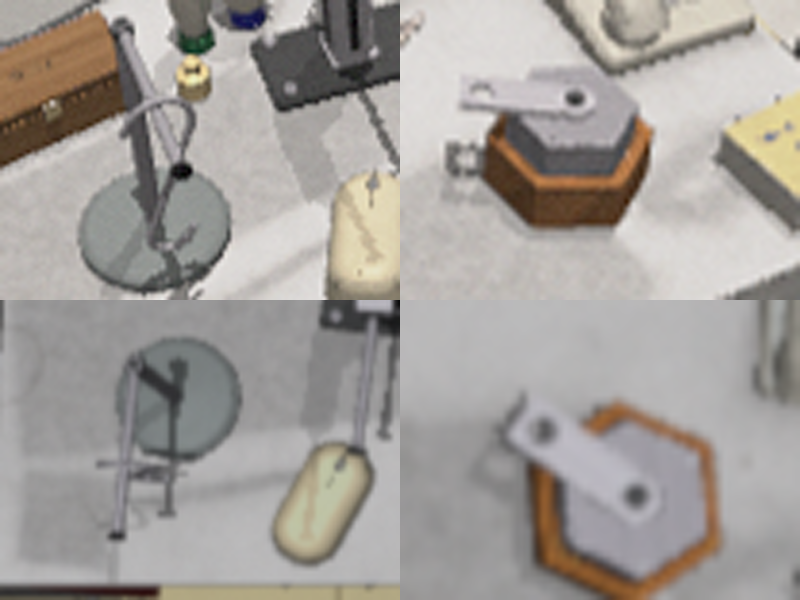

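Run:
```python
from h import *
def pr(n,a,b):
    d=a-b;print(n,a,b,np.linalg.norm(d),"ang",np.arctan2(d[1],d[0]))
pr("hole-rivet top",ray("top",(327.2,229.5),61),ray("top",(341.4,239.3),61))
pr("hole-rivet scene",ray("scene",(310+83*.2,215+93*.2),61),ray("scene",(310+176*.2,215+99*.2),61))
pr("bar top",ray("top",(185.6,220.6),190),ray("top",(180.4,266.1),190))
pr("bar scene",ray("scene",(150+122*.26,240+28*.26),190),ray("scene",(150+181*.26,240+171*.26),190))
pr("pin top",ray("top",(246.7,210.2),285),ray("top",(242.3,244),285))
a=cv2.imread("pics/scene0.png");b=cv2.imread("pics/top0.png")
def c(i,x,y,w,h): return cv2.resize(i[y:y+h,x:x+w],(400,600),interpolation=cv2.INTER_CUBIC)
cv2.imwrite("pics/m2.png",np.hstack([c(a,222,155,50,75),c(b,228,170,50,75)]))
for k in range(4):
    for cam in("scene","top"):
        camera(cam)
        for l in ("stand_bar","cell_pin","load_cell","hook_grip","hook_crown","hook_seat","weight_rivet"): find(cam,l,n=1)
print(sense()["t"])
```

```text
hole-rivet top [ 524.001 -192.741   61.   ] [ 494.495 -234.711   61.   ] 51.30370507096552 ang 0.9580436849039714
hole-rivet scene [ 522.312 -190.59    61.   ] [ 494.213 -233.265   61.   ] 51.094753497497436 ang 0.9884951271318593
bar top [531.572 206.96  190.   ] [408.342 217.052 190.   ] 123.64263654526309 ang -0.08171741953724761
bar scene [529.219 210.124 190.   ] [407.267 219.879 190.   ] 122.34141829060268 ang -0.0798209444974846
pin top [544.082  35.355 285.   ] [458.28   45.484 285.   ] 86.39753580536146 ang -0.11750246823459765
scene stand_bar call 0.81 [462.293 215.008 190.295]
scene cell_pin call 0.6 [502.067  37.608 283.764]
scene load_cell call 0.83 [615.094  22.762  -2.818]
scene hook_grip call 0.68 [455.302 209.28  149.989]
scene hook_crown call 0.53 [456.068 220.404 197.486]
scene hook_seat call 0.69 [458.134 221.216  67.464]
scene weight_rivet call 0.79 [ 495.927 -232.1     60.592]
top stand_bar call 0.68 [468.256 213.942 189.151]
top cell_pin call 0.87 [502.859  43.749 284.382]
top load_cell call 0.67 [612.409  34.497  -3.749]
top hook_grip call 0.4 [458.554 204.141
[... 1645 characters left out ...]
61.238 216.181 193.159]
scene cell_pin call 0.68 [499.637  41.188 282.045]
scene load_cell call 0.64 [614.777  28.34    2.452]
scene hook_grip call 0.48 [454.272 211.516 146.923]
scene hook_crown call 0.64 [458.566 219.034 196.349]
scene hook_seat call 0.62 [456.118 219.692  67.195]
scene weight_rivet call 0.7 [ 495.334 -228.257   59.823]
top stand_bar call 0.59 [466.372 213.114 186.421]
top cell_pin call 0.79 [502.742  43.843 283.855]
top load_cell call 0.85 [615.755  31.678  -4.995]
top hook_grip call 0.62 [458.121 202.229 142.031]
top hook_crown call 0.62 [457.548 203.135 142.434]
top hook_seat call 0.49 [459.706 215.027  70.2  ]
top weight_rivet call 0.57 [ 497.419 -228.586   57.885]
4.6
```

View pics/m2.png

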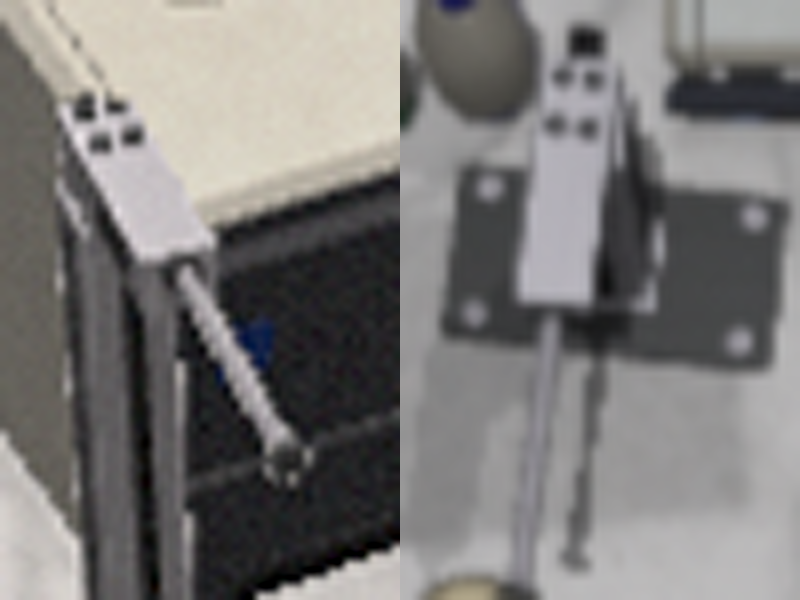

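```bash
cat >> h.py <<'E'
from scipy.spatial.transform import Rotation as Ro
def tool(yaw,th):
    x=np.array([np.cos(yaw),np.sin(yaw),0]);y=np.array([-x[1],x[0],0]);b=np.array([0,0,1])*np.cos(th)-y*np.sin(th)
    return np.column_stack([np.cross(x,-b),x,-b])
def go(p,R,s=None):
    s=s or sense();R0=np.array(s["eef_rot"])
    print("dp",R0.T@(np.array(p)-s["ee_pos"])/10,"twist",np.degrees(Ro.from_matrix(R0.T@R).as_rotvec()))
E
python3 - <<'E'
from h import *
print(ray("top",(246.9,209),285),ray("top",(243.25,243.75),285),ray("scene",(245.1,188.75),285),ray("scene",(258,211.9),285))
R=tool(-.08,.45);print(R)
go((380,-150,400),tool(-.6,.2));go((440,120,350),R)
E
```

```text
[547.166  34.881 285.   ] [458.907  43.116 285.   ] [547.327  35.916 285.   ] [459.416  45.988 285.   ]
[[ 0.072  0.997  0.035]
 [ 0.898 -0.08   0.434]
 [ 0.435  0.    -0.9  ]]
dp [ 27.488 -32.277 -18.5  ] twist [  2.942  11.203 -29.353]
dp [ 44.781 -53.862 -13.499] twist [ 13.319  23.426 -58.206]
```

```bash
python3 -m handwheel '[{"dp":[4,-4.5,-3],"twist":[0.4,1.5,-4]},{"dp":[8,-9,-6],"twist":[0.8,3,-8]},{"dp":[12,-13.5,-9],"twist":[1.2,4.5,-12]},{"dp":[16,-18,-12],"twist":[1.6,6,-16]},{"dp":[19,-22,-15],"twist":[2,8,-20]},{"dp":[22.5,-26.5,-18],"twist":[2.5,10,-25]},{"dp":[25.5,-30,-18.5],"twist":[3,11,-29]},{"dp":[28.5,-33.5,-18.5],"twist":[4,13,-33]},{"dp":[31.5,-37,-18.5],"twist":[5,15,-37]},{"dp":[34.5,-40.5,-18],"twist":[7,17,-42]},{"dp":[37.5,-44.5,-17],"twist":[9,19,-47]},{"dp":[40,-48,-16],"twist":[11,21,-52]}]' 0.4 40; python3 -c "
from h import *
s=sense();print(s['t'],s['ee_pos'],s['q'],s['opening'])
R=tool(-.08,.45);go((440,120,340),R);go(np.array((456.5,206,147))-120*R[:,2],R)"
```

```text
t: 5.8
ee_pos: [410.5, -14.3, 383.3]
eef_rot: [[0.176, 0.982, 0.067], [0.904, -0.188, 0.384], [0.39, -0.007, -0.921]]
contact_force: [0.4, -0.6, -1.0]
opening: 0.601
gripper_force: 0.0
5.8 [410.52  -14.284 383.26 ] [ 0.71   0.055 -0.511  1.882 -0.395  1.248  0.143] 0.6009161923233026
dp [10.97   0.406  9.339] twist [ 2.199  2.814 -5.849]
dp [10.946  1.04  18.548] twist [ 2.199  2.814 -5.849]
```

```bash
python3 -m handwheel '[{"dp":[4,0.1,3],"twist":[0.7,0.9,-1.9]},{"dp":[8,0.3,6],"twist":[1.5,1.9,-4]},{"dp":[11,0.5,9],"twist":[2.2,2.8,-5.8]},{"dp":[11,0.7,13.5],"twist":[2.2,2.8,-5.8]},{"dp":[10.9,1,18.5],"twist":[2.2,2.8,-5.8]},{"dp":[10.9,1,18.5],"twist":[2.2,2.8,-5.8]},{"dp":[10.9,1,18.5],"twist":[2.2,2.8,-5.8]}]'
python3 - <<'E'
from h import *
im1=shot("scene","s1.png");im2=shot("top","t1.png")
for c in("scene","top"):
  for l in("hook_grip","hook_crown","stand_bar"): find(c,l,n=1)
a=cv2.imread("pics/scene0.png")
R=tool(-.08,.45);print(sense()["q"]);go((456.5,206,147),R)
def c(i,x,y,w,h): return cv2.resize(i[y:y+h,x:x+w],(400,300),interpolation=cv2.INTER_CUBIC)
cv2.imwrite("pics/m3.png",np.hstack([c(im1,130,200,160,120),c(im2,120,180,133,100)])[:,:,::-1])
E
```

```text
t: 6.5
ee_pos: [451.7, 151.5, 254.7]
eef_rot: [[0.076, 0.997, 0.033], [0.897, -0.083, 0.433], [0.434, -0.003, -0.901]]
contact_force: [-0.2, 0.6, 0.0]
opening: 0.597
gripper_force: 0.0
scene hook_grip call 0.67 [455.479 211.21  147.86 ]
scene hook_crown call 0.45 [457.2   217.74  197.528]
scene stand_bar call 0.57 [461.388 214.96  193.079]
top hook_grip call 0.48 [457.014 206.151 143.832]
top hook_crown call 0.63 [456.037 216.09  191.996]
top stand_bar call 0.74 [666.291 247.069  -1.219]
[ 0.433  0.274 -0.68   2.029 -0.364  0.794 -0.059]
dp [ 0.286 -0.031 12.143] twist [ 0.075  0.081 -0.265]
```

View pics/m3.png

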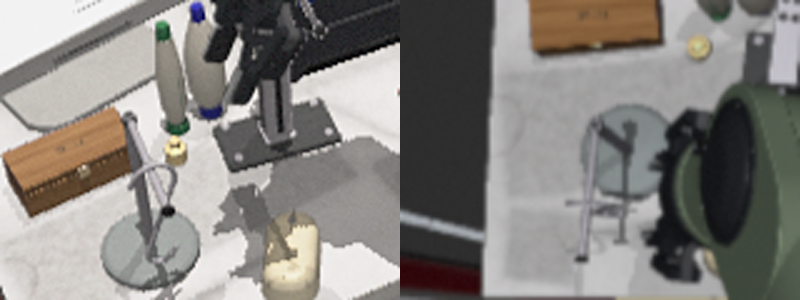

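```bash
python3 -m handwheel '[{"dp":[0.1,0,3],"twist":[0,0,0]},{"dp":[0.2,0,6],"twist":[0,0,0]},{"dp":[0.3,-0.1,9],"twist":[0,0,0]},{"dp":[0.3,-0.1,11],"twist":[0,0,0]},{"dp":[0.3,-0.1,12.2],"twist":[0,0,0]},{"dp":[0.3,-0.1,12.2],"twist":[0,0,0]}]' && python3 -m handwheel '[{"dp":[0,0,0],"twist":[0,0,0]},{"dp":[0,0,0],"twist":[0,0,0]},{"dp":[0,0,0],"twist":[0,0,0]},{"dp":[0,0,0],"twist":[0,0,0]},{"dp":[0,0,0],"twist":[0,0,0]},{"dp":[0,0,0],"twist":[0,0,0]},{"dp":[0,0,0],"twist":[0,0,0]},{"dp":[0,0,0],"twist":[0,0,0]}]' 1 60
```

```text
t: 7.5
ee_pos: [454.7, 207.3, 145.1]
eef_rot: [[0.076, 0.997, 0.032], [0.898, -0.083, 0.433], [0.434, -0.004, -0.901]]
contact_force: [0.3, -0.5, 0.7]
opening: 0.599
gripper_force: 0.0
t: 8.3
ee_pos: [455.7, 206.8, 146.1]
eef_rot: [[0.077, 0.996, 0.035], [0.898, -0.084, 0.433], [0.434, -0.001, -0.901]]
contact_force: [0.3, -2.8, 5.1]
opening: 0.035
gripper_force: 59.1
```

```bash
python3 -m handwheel '[{"dp":[0.05,0,-0.5],"twist":[0,0,0]},{"dp":[0.05,0,-1],"twist":[0,0,0]},{"dp":[0.1,0,-1.5],"twist":[0,0,0]},{"dp":[0.1,0,-2],"twist":[0,0,0]}]' - 100 && python3 -m handwheel '[{"dp":[0.05,0,-1],"twist":[0,0,0]},{"dp":[0.1,0,-2],"twist":[0,0,0]},{"dp":[0.15,0,-3],"twist":[0,0,0]},{"dp":[0.15,0,-3.3],"twist":[0,0,0]},{"dp":[0.15,0,-3.3],"twist":[0,0,0]}]'
```

```text
t: 8.7
ee_pos: [454.7, 198.9, 164.9]
eef_rot: [[0.076, 0.996, 0.035], [0.898, -0.084, 0.433], [0.434, -0.002, -0.901]]
contact_force: [0.3, 0.1, 0.9]
opening: 0.02
gripper_force: 87.9
t: 9.2
ee_pos: [454.0, 185.9, 195.3]
eef_rot: [[0.077, 0.996, 0.036], [0.898, -0.084, 0.432], [0.434, -0.001, -0.901]]
contact_force: [1.0, -0.7, -0.5]
opening: 0.023
gripper_force: 87.9
```

Run:
```python
from h import *
R=tool(-.08,.45)
go((415,150,310),R);go((390,90,400),R);go((395,-60,390),tool(-.3,.2));
H=np.array([523.2,-191.7,0]);Y=np.array([np.sin(.6),np.cos(.6),0]);print(H+60*Y)
go((H+60*Y)+[0,0,200],tool(-.6,.05))
```

```text
dp [  1.459  -3.598 -12.026] twist [ 0.058  0.071 -0.265]
dp [ -0.214  -5.592 -22.819] twist [ 0.058  0.071 -0.265]
dp [-14.075  -3.825 -28.386] twist [ -4.003 -14.191  11.708]
[ 557.079 -142.18     0.   ]
dp [-28.454  13.04  -14.242] twist [ -7.396 -22.32   28.788]
```

```bash
python3 -m handwheel '[{"dp":[0.4,-0.9,-3],"twist":[0,0,0]},{"dp":[0.9,-2,-7],"twist":[0,0,0]},{"dp":[1.4,-3.2,-11.5],"twist":[0,0,0]},{"dp":[1,-4.2,-15.5],"twist":[0,0,0]},{"dp":[0.4,-5,-19.5],"twist":[0,0,0]},{"dp":[-1,-5.4,-23.5],"twist":[0,-1,0]},{"dp":[-4.5,-5,-25.5],"twist":[-1,-4,2]},{"dp":[-8,-4.5,-27],"twist":[-2,-7,5]},{"dp":[-11.5,-4.1,-28.5],"twist":[-3,-11,8]},{"dp":[-14,-3.8,-28.5],"twist":[-4,-14,12]},{"dp":[-16,-1.5,-28],"twist":[-5,-15,15]},{"dp":[-16.5,-0.5,-28],"twist":[-5,-15,16]}]'
python3 - <<'E'
from h import *
H=np.array([523.2,-191.7,0]);Y=np.array([np.sin(.6),np.cos(.6),0])
s=sense();print(s["q"],s["gripper_force"],s["opening"]);go((H+60*Y)+[0,0,200],tool(-.6,.05))
E
```

```text
t: 10.4
ee_pos: [426.9, -83.3, 374.2]
eef_rot: [[0.364, 0.93, 0.06], [0.913, -0.369, 0.173], [0.183, -0.008, -0.983]]
contact_force: [-0.2, 0.4, -0.6]
opening: 0.022
gripper_force: 87.7
[ 0.713  0.081 -0.546  1.826 -0.148  1.219 -0.16 ] 87.72545725107193 0.021650891696382114
dp [-3.821 14.403 16.901] twist [-1.922 -7.583 12.611]
```

```bash
python3 -m handwheel '[{"dp":[-1,3.5,2],"twist":[-0.4,-1.5,2.5]},{"dp":[-2,7.5,5],"twist":[-0.8,-3,5]},{"dp":[-3,11,9],"twist":[-1.2,-4.5,7.5]},{"dp":[-3.5,13,12.5],"twist":[-1.6,-6,10]},{"dp":[-3.8,14.2,15.5],"twist":[-1.9,-7.6,12.6]},{"dp":[-3.8,14.4,16.9],"twist":[-1.9,-7.6,12.6]},{"dp":[-3.8,14.4,16.9],"twist":[-1.9,-7.6,12.6]},{"dp":[-3.8,14.4,16.9],"twist":[-1.9,-7.6,12.6]}]'
python3 - <<'E'
from h import *
im1=shot("scene","s2.png");im2=shot("top","t2.png")
s=sense();R=np.array(s["eef_rot"]);p=np.array(s["ee_pos"]);print(p,s["q"],s["contact_force"])
Y=np.array([np.sin(.6),np.cos(.6),0])
for c in("scene","top"):
  for l in("hook_grip","hook_crown","hook_tip","hook_seat"): find(c,l,n=1)
for n,v in dict(tip=p-26*Y-[0,0,58],grip=p).items(): print(n,v,pix("scene",v),pix("top",v))
u=pix("scene",p-[0,0,60]).astype(int);v=pix("top",p-[0,0,60]).astype(int)
def c(i,x,y,w,h): return cv2.resize(i[y:y+h,x:x+w],(400,300),interpolation=cv2.INTER_CUBIC)
print(u,v)
cv2.imwrite("pics/m4.png",np.hstack([c(im1,u[0]-40,u[1]-30,80,60),c(im2,v[0]-40,v[1]-30,80,60)])[:,:,::-1])
E
```

```text
t: 11.2
ee_pos: [557.0, -141.0, 202.7]
eef_rot: [[0.561, 0.827, 0.03], [0.826, -0.562, 0.041], [0.051, 0.002, -0.999]]
contact_force: [0.5, -0.6, -0.3]
opening: 0.024
gripper_force: 87.7
[ 557.242 -141.574  203.321] [ 0.497  0.474 -0.448  1.75   0.194  0.94  -0.615] [ 0.218 -0.308  0.02 ]
scene hook_grip call 0.45 [ 552.619 -135.976  204.142]
scene hook_crown call 0.66 [ 573.074 -118.083  246.364]
scene hook_tip call 0.6 [ 541.734 -164.958  143.407]
scene hook_seat call 0.47 [ 547.015 -153.775  126.862]
top hook_crown call 0.37 [502.988  40.754 284.842]
tip [ 542.562 -163.033  145.321] [315.824 209.236] [319.84  219.136]
grip [ 557.242 -141.574  203.321] [306.934 191.478] [313.854 210.555]
[306 209] [312 214]
```

View pics/m4.png

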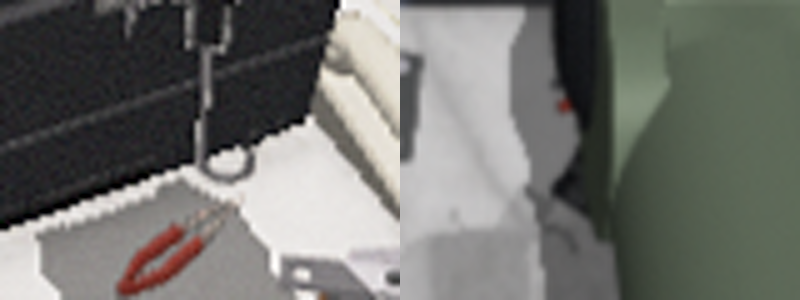

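Run:
```python
from h import *
for cam,f,u0 in(("scene","scene0",(326.6,233.6)),("scene","s1",(326.6,233.6)),("scene","s2",(326.6,233.6)),("top","top0",(327.2,229.5)),("top","t1",(327.2,229.5))):
    g=cv2.cvtColor(cv2.imread(f"pics/{f}.png"),cv2.COLOR_BGR2GRAY).astype(float)
    x,y=int(round(u0[0])),int(round(u0[1]));r=4;p=g[y-r:y+r+1,x-r:x+r+1]
    yy,xx=np.mgrid[-3:4,-3:4];q=p[1:-1,1:-1]
    w=np.clip(np.percentile(q,70)-10-q,0,None)*(np.hypot(xx,yy)<3.6)
    c=np.array([x+(w*xx).sum()/w.sum(),y+(w*yy).sum()/w.sum()])
    print(f,c,ray(cam,c,59));
    if f in("s2","top0"):print(p.astype(int))
```

```text
scene0 [326.603 234.354] [ 521.477 -190.229   59.   ]
s1 [326.617 234.408] [ 521.272 -190.145   59.   ]
s2 [327.41  234.158] [ 521.093 -192.616   59.   ]
[[166 170 168 182 186 183 198 196 201]
 [121 122 115 113 116 123 136 138 134]
 [125 110 147 153 130 122 126 125 128]
 [125 150 221 228 220 134 125 130 132]
 [124 146 194 217 221 139 126 125 127]
 [120 119 133 146 154 130 132 131 129]
 [110 129 127 101 102 108 111 114 120]
 [130 136 210 212 212 183 149 104  98]
 [141 137 191 235 239 236 155  96  85]]
top0 [327.122 229.248] [ 525.023 -192.743   59.   ]
[[114 137 174 181 178 180 177 171 166]
 [123 161 176 166 151 160 175 177 170]
 [153 174 158 139 103 120 161 181 179]
 [176 175 150 134  94 105 144 182 184]
 [180 179 159 129  99 113 153 185 187]
 [155 172 167 145 136 150 175 187 189]
 [118 143 166 176 175 181 184 186 187]
 [125 117 128 157 173 184 186 185 185]
 [133 119  80 101 139 167 183 186 186]]
t1 [327.115 229.245] [ 525.031 -192.723   59.   ]
```

Run:
```python
from h import *
print(ray("scene",(325.9,233.4),59),ray("top",(327.2,229.1),59))
Y=np.array([np.sin(.6),np.cos(.6),0]);H=np.array([523.8,-191.3,0])
for k,z in((56,106),(26,106)): go(H+k*Y+[0,0,z],tool(-.6,.05)); 
for k in(0,):
  print(pix("scene",H+[0,0,59]),pix("scene",H+[0,0,61]),pix("top",H+[0,0,59]))
```

```text
[ 525.627 -190.557   59.   ] [ 525.471 -192.985   59.   ]
dp [-0.895  0.076  9.534] twist [ 0.072 -0.019  0.124]
dp [-3.891  0.07   9.383] twist [ 0.072 -0.019  0.124]
[326.481 233.715] [326.529 233.189] [326.649 229.652]
```

```bash
python3 -m handwheel '[{"dp":[-0.3,0.1,2],"twist":[0,0,0]},{"dp":[-0.6,0.2,5],"twist":[0,0,0]},{"dp":[-0.8,0.2,8],"twist":[0,0,0]},{"dp":[-0.85,0.2,9.5],"twist":[0,0,0]},{"dp":[-0.85,0.2,9.5],"twist":[0,0,0]},{"dp":[-1.5,0.2,9.5],"twist":[0,0,0]},{"dp":[-2.2,0.2,9.45],"twist":[0,0,0]},{"dp":[-2.9,0.2,9.4],"twist":[0,0,0]},{"dp":[-3.5,0.2,9.4],"twist":[0,0,0]},{"dp":[-3.85,0.2,9.4],"twist":[0,0,0]},{"dp":[-3.85,0.2,9.4],"twist":[0,0,0]}]'
python3 - <<'E'
from h import *
im1=shot("scene","s3.png")
s=sense();R=np.array(s["eef_rot"]);p=np.array(s["ee_pos"]);print(p,s["contact_force"])
Y=np.array([np.sin(.6),np.cos(.6),0]);t=p-26*Y-[0,0,58];print("tip",t,pix("scene",t))
def c(i,x,y,w,h): return cv2.resize(i[y:y+h,x:x+w],(640,480),interpolation=cv2.INTER_CUBIC)
cv2.imwrite("pics/m5.png",c(im1,290,190,80,60)[:,:,::-1])
E
```

```text
t: 12.8
ee_pos: [539.5, -170.9, 105.8]
eef_rot: [[0.563, 0.826, 0.029], [0.825, -0.564, 0.041], [0.05, 0.001, -0.999]]
contact_force: [0.2, -0.2, 0.0]
opening: 0.022
gripper_force: 87.7
[ 539.802 -170.38   105.813] [ 0.558 -0.1   -0.446]
tip [ 525.122 -191.839   47.813] [326.126 236.288]
```

View pics/m5.png

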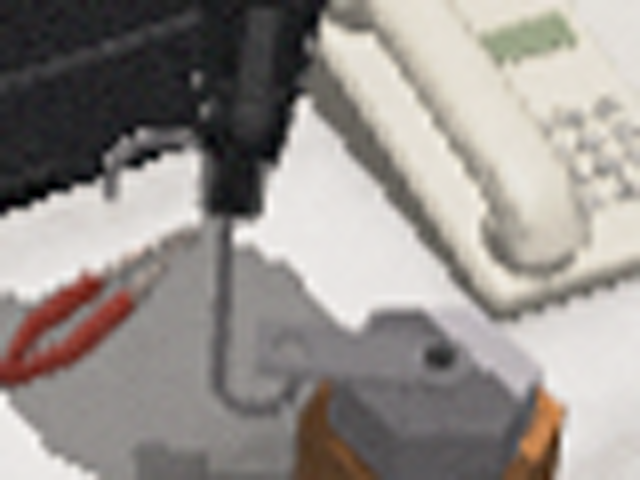

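```bash
python3 -m handwheel '[{"dp":[0,0,-0.3],"twist":[0,0,0]},{"dp":[0,0,-0.6],"twist":[0,0,0]},{"dp":[0,0,-0.8],"twist":[0,0,0]},{"dp":[0,0,-0.8],"twist":[0,0,0]}]'; for i in 1 2; do python3 -m handwheel '[{"dp":[0,0,-0.1],"twist":[0,0,0]},{"dp":[0,0,-0.2],"twist":[0,0,0]},{"dp":[0,0,-0.2],"twist":[0,0,0]}]' | grep -E "ee_pos|contact"; done
```

```text
t: 13.25
ee_pos: [539.8, -170.4, 114.1]
eef_rot: [[0.562, 0.827, 0.03], [0.826, -0.563, 0.041], [0.05, 0.002, -0.999]]
contact_force: [-0.0, 0.2, -0.4]
opening: 0.022
gripper_force: 87.7
ee_pos: [539.5, -170.6, 115.8]
contact_force: [-0.7, 0.4, -0.3]
ee_pos: [539.5, -170.7, 117.8]
contact_force: [0.1, -0.5, -0.4]
```

```bash
for i in 1 2 3; do python3 -m handwheel '[{"dp":[0,0,-0.1],"twist":[0,0,0]},{"dp":[0,0,-0.2],"twist":[0,0,0]},{"dp":[0,0,-0.3],"twist":[0,0,0]},{"dp":[0,0,-0.3],"twist":[0,0,0]}]' | grep -E "ee_pos|contact"; done;  python3 - <<'E'
from h import *
im1=shot("scene","s4.png")
def c(i,x,y,w,h): return cv2.resize(i[y:y+h,x:x+w],(640,480),interpolation=cv2.INTER_CUBIC)
cv2.imwrite("pics/m6.png",c(im1,300,200,60,45)[:,:,::-1])
E
```

```text
ee_pos: [539.5, -170.8, 120.8]
contact_force: [-0.2, 0.4, -0.7]
ee_pos: [539.4, -170.9, 123.8]
contact_force: [0.4, 0.4, -0.4]
ee_pos: [539.3, -171.0, 126.8]
contact_force: [0.2, -1.0, 0.1]
```

View pics/m6.png

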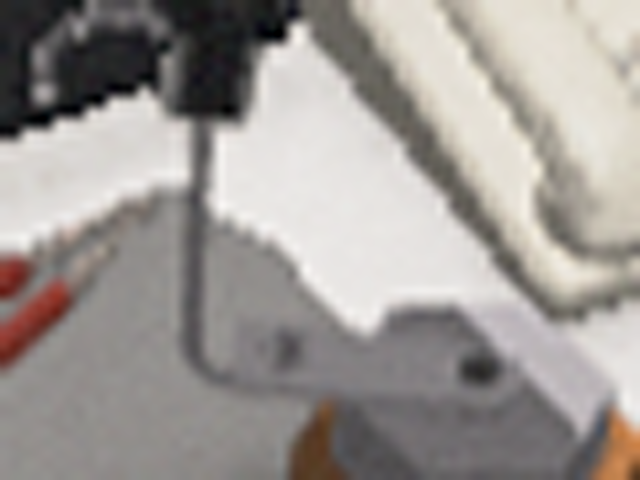

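```bash
for i in 1 2 3; do python3 -m handwheel '[{"dp":[0,0,-0.1],"twist":[0,0,0]},{"dp":[0.01,0,-0.2],"twist":[0,0,0]},{"dp":[0.01,0,-0.3],"twist":[0,0,0]},{"dp":[0.01,0,-0.3],"twist":[0,0,0]}]' - 120 | grep -E "ee_pos|contact|t:"; done
```

```text
t: 15.5
ee_pos: [539.2, -171.1, 129.8]
eef_rot: [[0.562, 0.827, 0.029], [0.826, -0.563, 0.041], [0.05, 0.001, -0.999]]
contact_force: [0.7, -0.0, -0.2]
t: 15.9
ee_pos: [539.1, -171.1, 132.7]
eef_rot: [[0.562, 0.827, 0.029], [0.826, -0.563, 0.041], [0.05, 0.001, -0.999]]
contact_force: [0.6, 0.1, -1.4]
t: 16.3
ee_pos: [539.0, -171.3, 135.7]
eef_rot: [[0.562, 0.827, 0.029], [0.826, -0.563, 0.041], [0.05, 0.001, -0.999]]
contact_force: [-1.1, -0.7, -4.2]
```

```bash
python3 -m handwheel '[{"dp":[-0.05,0,-0.2],"twist":[0,0,0]},{"dp":[-0.13,0,-0.4],"twist":[0,0,0]},{"dp":[-0.2,0,-0.6],"twist":[0,0,0]},{"dp":[-0.3,0,-0.8],"twist":[0,0,0]},{"dp":[-0.4,0,-1],"twist":[0,0,0]},{"dp":[-0.53,0,-1.2],"twist":[0,0,0]},{"dp":[-0.65,0,-1.45],"twist":[0,0,0]},{"dp":[-0.77,0,-1.65],"twist":[0,0,0]},{"dp":[-0.77,0,-1.65],"twist":[0,0,0]}]'  | grep -E "ee_pos|contact|t:|opening"; python3 -m handwheel '[{"dp":[-0.14,0,-0.2],"twist":[0,0,0]},{"dp":[-0.28,0,-0.4],"twist":[0,0,0]},{"dp":[-0.42,0,-0.6],"twist":[0,0,0]},{"dp":[-0.56,0,-0.8],"twist":[0,0,0]},{"dp":[-0.56,0,-0.8],"twist":[0,0,0]}]'  | grep -E "ee_pos|contact|t:|opening"
python3 - <<'E'
from h import *
im1=shot("scene","s5.png")
def c(i,x,y,w,h): return cv2.resize(i[y:y+h,x:x+w],(640,480),interpolation=cv2.INTER_CUBIC)
cv2.imwrite("pics/m7.png",c(im1,290,190,80,60)[:,:,::-1])
E
```

```text
t: 17.2
ee_pos: [534.4, -178.3, 152.1]
eef_rot: [[0.562, 0.826, 0.03], [0.825, -0.563, 0.041], [0.05, 0.002, -0.999]]
contact_force: [0.2, -0.2, -3.1]
opening: 0.02
t: 17.7
ee_pos: [530.9, -183.4, 159.7]
eef_rot: [[0.562, 0.826, 0.03], [0.825, -0.563, 0.041], [0.05, 0.002, -0.999]]
contact_force: [-0.1, 0.4, -2.6]
opening: 0.02
```

View pics/m7.png

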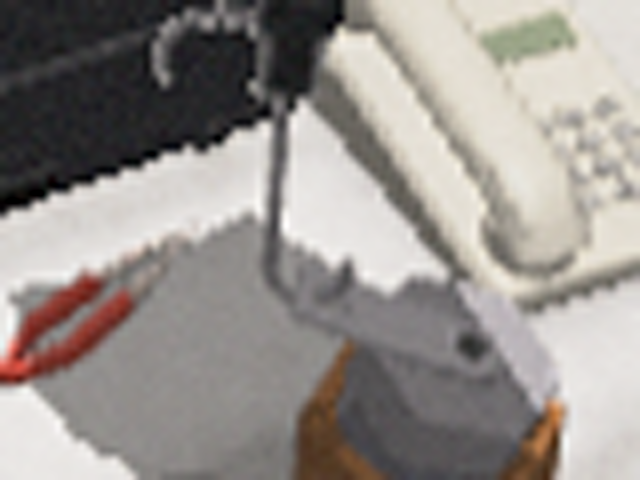

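```bash
python3 -m handwheel '[{"dp":[-0.2,0,-0.3],"twist":[0,0,0]},{"dp":[-0.44,0,-0.57],"twist":[0,0,0]},{"dp":[-0.7,0,-0.85],"twist":[0,0,0]},{"dp":[-0.95,0,-1.15],"twist":[0,0,0]},{"dp":[-1.25,0,-1.42],"twist":[0,0,0]},{"dp":[-1.52,0,-1.68],"twist":[0,0,0]},{"dp":[-1.8,0,-1.9],"twist":[0,0,0]},{"dp":[-2.1,0,-2.15],"twist":[0,0,0]},{"dp":[-2.1,0,-2.15],"twist":[0,0,0]}]'  | grep -E "ee_pos|contact|t:|opening"; python3 -m handwheel '[{"dp":[-0.3,0,-0.2],"twist":[0,0,0]},{"dp":[-0.6,0,-0.4],"twist":[0,0,0]},{"dp":[-0.93,0,-0.6],"twist":[0,0,0]},{"dp":[-1.26,0,-0.77],"twist":[0,0,0]},{"dp":[-1.6,0,-0.95],"twist":[0,0,0]},{"dp":[-2,0,-1.1],"twist":[0,0,0]},{"dp":[-2,0,-1.1],"twist":[0,0,0]}]'  | grep -E "ee_pos|contact|t:|opening"
```

```text
t: 18.65
ee_pos: [518.4, -201.8, 180.2]
eef_rot: [[0.562, 0.826, 0.03], [0.825, -0.563, 0.041], [0.05, 0.002, -0.999]]
contact_force: [0.8, 1.3, -1.4]
opening: 0.021
t: 19.35
ee_pos: [506.9, -218.8, 190.3]
eef_rot: [[0.563, 0.826, 0.03], [0.825, -0.563, 0.041], [0.05, 0.002, -0.999]]
contact_force: [2.5, 2.5, 2.8]
opening: 0.022
```

```bash
for i in 1 2 3; do python3 -m handwheel '[{"dp":[0.01,0,-0.2],"twist":[0,0,0]},{"dp":[0.02,0,-0.4],"twist":[0,0,0]},{"dp":[0.03,0,-0.6],"twist":[0,0,0]},{"dp":[0.03,0,-0.6],"twist":[0,0,0]}]' | grep -E "ee_pos|contact|t:"|grep -v rot; done
python3 - <<'E'
from h import *
im=shot("scene","s6.png")
find("scene","check_weight",n=1);find("scene","weight_rivet",n=1);find("scene","hook_tip",n=1)
E
```

```text
t: 19.75
ee_pos: [506.6, -218.5, 195.8]
contact_force: [-0.2, -0.0, -3.7]
t: 20.15
ee_pos: [507.1, -218.2, 202.2]
contact_force: [-0.8, -0.3, -4.5]
t: 20.55
ee_pos: [507.1, -218.2, 208.2]
contact_force: [1.0, 1.0, -7.1]
scene check_weight call 0.62 [ 515.322 -216.592   70.167]
scene weight_rivet call 0.83 [ 493.974 -234.72    78.456]
scene hook_tip call 0.45 [ 491.845 -241.344  150.442]
```

```bash
for i in 1 2 3; do python3 -m handwheel '[{"dp":[0.01,0,-0.3],"twist":[0,0,0]},{"dp":[0.03,0,-0.6],"twist":[0,0,0]},{"dp":[0.04,0,-0.9],"twist":[0,0,0]},{"dp":[0.06,0,-1.2],"twist":[0,0,0]},{"dp":[0.06,0,-1.2],"twist":[0,0,0]}]' | grep -E "ee_pos|contact|t:|opening"|grep -v rot; done
python3 - <<'E'
from h import *
im=shot("scene","s7.png")
for l in("check_weight","weight_rivet","hook_grip","hook_seat"):find("scene",l,n=1)
p=pix("scene",(505,-220,150)).astype(int)
def c(i,x,y,w,h): return cv2.resize(i[y:y+h,x:x+w],(640,480),interpolation=cv2.INTER_CUBIC)
cv2.imwrite("pics/m8.png",c(im,p[0]-60,p[1]-45,120,90)[:,:,::-1])
# block displaced? compare orange centroid
for f in("scene0","s7"):
    h=cv2.cvtColor(cv2.imread(f"pics/{f}.png")[225:270,315:370],cv2.COLOR_BGR2HSV);m=(h[...,0]<18)&(h[...,1]>140);y,x=np.nonzero(m);print(m.sum(),x.min()+315,x.max()+315,y.min()+225,y.max()+225)
print(sense()["q"],sense()["t"])
E
```

```text
t: 21.25
ee_pos: [507.1, -218.4, 220.4]
contact_force: [0.2, -0.2, -7.8]
opening: 0.023
t: 21.75
ee_pos: [507.1, -218.4, 232.4]
contact_force: [0.2, -0.1, -6.6]
opening: 0.024
t: 22.25
ee_pos: [507.1, -218.3, 244.4]
contact_force: [-0.0, 0.0, -6.8]
opening: 0.023
scene check_weight call 0.79 [ 514.398 -222.107  104.172]
scene weight_rivet call 0.63 [ 492.072 -236.615  113.876]
scene hook_grip call 0.4 [ 502.879 -214.246  245.302]
scene hook_seat call 0.64 [690.141  78.278  -0.482]
210 328 359 239 259
187 328 359 233 259
[ 0.675  0.399 -0.462  1.753  0.15   1.014 -0.429] 22.5
```

Run:
```python
from h import *
s=sense()
for k in(.25,.5,.75,1):
  a=-.6+k*.496;th=.05+.4*k
  go(np.array([507,-218.3,244.4])*(1-k)+k*np.array([502,-58,300]),tool(a,th),s)
```

```text
dp [ 3.321 -2.337 -1.287] twist [ 0.755  5.715 -6.938]
dp [ 6.629 -4.694 -2.515] twist [  2.167  11.397 -13.937]
dp [ 9.937 -7.052 -3.743] twist [  4.283  16.991 -20.829]
dp [13.245 -9.409 -4.971] twist [  7.104  22.451 -27.576]
```

View pics/m8.png

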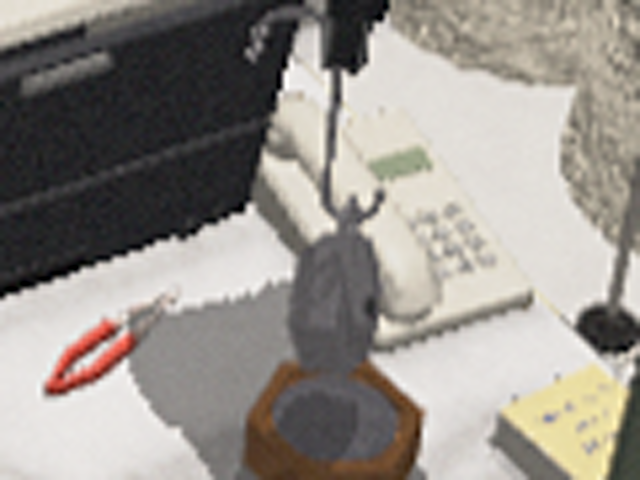

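```bash
python3 -m handwheel '[{"dp":[0.15,-0.1,-0.05],"twist":[0,0.2,-0.3]},{"dp":[0.4,-0.3,-0.15],"twist":[0,0.7,-0.8]},{"dp":[0.8,-0.57,-0.3],"twist":[0.1,1.4,-1.7]},{"dp":[1.33,-0.94,-0.5],"twist":[0.2,2.3,-2.8]},{"dp":[2,-1.4,-0.77],"twist":[0.4,3.4,-4.2]},{"dp":[2.65,-1.87,-1.03],"twist":[0.6,4.6,-5.6]},{"dp":[3.3,-2.35,-1.28],"twist":[0.8,5.7,-6.9]},{"dp":[4,-2.8,-1.53],"twist":[1,6.9,-8.3]},{"dp":[4.65,-3.3,-1.78],"twist":[1.3,8,-9.7]},{"dp":[5.3,-3.76,-2.02],"twist":[1.6,9.1,-11.1]},{"dp":[5.97,-4.2,-2.27],"twist":[1.9,10.3,-12.5]},{"dp":[6.63,-4.7,-2.5],"twist":[2.2,11.4,-13.9]}]'
python3 - <<'E'
from h import *
s=sense();print(s["q"])
for k in(.5,1):
  go(np.array([507,-218.3,244.4])*(.5-k/2)+(.5+k/2)*np.array([502,-58,300]),tool(-.352+k*.248,.25+.2*k),s)
E
```

```text
t: 23.7
ee_pos: [504.5, -137.6, 272.5]
eef_rot: [[0.333, 0.939, 0.086], [0.91, -0.344, 0.234], [0.249, 0.0, -0.969]]
contact_force: [0.3, 0.5, -8.0]
opening: 0.023
gripper_force: 86.9
[ 0.792  0.359 -0.616  1.788 -0.052  1.021 -0.113]
dp [ 3.89  -1.473 -0.405] twist [ 2.084  5.635 -6.716]
dp [ 7.839 -2.967 -0.825] twist [  4.865  11.314 -13.294]
```

```bash
python3 -m handwheel '[{"dp":[0.6,-0.23,-0.06],"twist":[0.3,0.9,-1]},{"dp":[1.25,-0.47,-0.13],"twist":[0.6,1.8,-2.1]},{"dp":[2,-0.76,-0.2],"twist":[1,2.9,-3.4]},{"dp":[2.8,-1.06,-0.29],"twist":[1.5,4,-4.8]},{"dp":[3.6,-1.36,-0.37],"twist":[2,5.2,-6.2]},{"dp":[4.4,-1.67,-0.46],"twist":[2.5,6.4,-7.6]},{"dp":[5.2,-1.97,-0.55],"twist":[3,7.5,-8.9]},{"dp":[6,-2.27,-0.63],"twist":[3.6,8.7,-10.3]},{"dp":[6.7,-2.53,-0.7],"twist":[4,9.7,-11.4]},{"dp":[7.3,-2.76,-0.77],"twist":[4.5,10.5,-12.4]},{"dp":[7.65,-2.9,-0.8],"twist":[4.7,11,-13]},{"dp":[7.84,-2.97,-0.82],"twist":[4.9,11.3,-13.3]}]'
python3 - <<'E'
from h import *
for k in range(3):
  shot("scene",f"s8{k}.png");shot("top",f"t8{k}.png")
  for l in("hook_grip","hook_crown","hook_tip","check_weight"): find("scene",l,n=1)
  for l in("hook_grip","hook_crown","check_weight"): find("top",l,n=1)
s=sense();p=np.array(s["ee_pos"]);print(s["t"],p,s["contact_force"],s["torque"])
y=np.array([.104,.995,0]);print("pred crown",p+9*y+[0,0,47],"tip",p-2*y-[0,0,63])
E
```

```text
t: 24.9
ee_pos: [502.2, -58.2, 299.6]
eef_rot: [[0.095, 0.995, 0.044], [0.896, -0.105, 0.432], [0.434, -0.001, -0.901]]
contact_force: [-0.7, 0.4, -6.6]
opening: 0.024
gripper_force: 86.9
scene hook_grip call 0.72 [505.184 -47.297 349.176]
scene hook_crown call 0.74 [502.659  37.614 282.523]
scene hook_tip call 0.68 [501.655 -62.17  235.308]
scene check_weight call 0.54 [512.218 -27.49  160.701]
top hook_grip call 0.42 [501.502 -60.404 298.009]
top hook_crown call 0.54 [505.293 -48.678 345.512]
top check_weight call 0.63 [513.647 -24.654 160.156]
scene hook_grip call 0.66 [666.593 243.887   2.764]
scene hook_crown call 0.7 [503.189 -45.735 351.328]
scene hook_tip call 0.46 [502.089 -60.893 238.399]
scene check_weight call 0.65 [510.821 -33.343 159.665]
top hook_grip call 0.4 [501.325 -61.14  294.746]
top hook_crown call 0.41 [505.113 -48.928 341.027]
top check_weight call 0.54 [510.096 -29.984 157.103]
scene hook_grip call 0.67 [499.754 -55.564 299.786]
scene hook_crown call 0.65 [504.578 -47.771 348.522]
scene hook_tip call 0.68 [502.288 -65.008 236.32 ]
scene check_weight call 0.87 [510.607 -29.128 159.682]
top hook_grip call 0.53 [500.242 -57.948 293.925]
top hook_crown call 0.54 [504.09  -48.585 344.808]
top check_weight call 0.7 [509.807 -29.063 158.87 ]
26.25 [502.224 -58.49  299.532] [ 0.215 -0.334 -7.436] [-1.334  0.162  0.026]
pred crown [503.16  -49.535 346.532] tip [502.016 -60.48  236.532]
```

Run:
```python
from h import *
go((495,10,292),tool(-.104,.45))
```

```text
dp [ 5.74  -1.44   3.602] twist [-0.029  0.076 -0.122]
```

```bash
python3 -m handwheel '[{"dp":[0.1,-0.03,0.06],"twist":[0,0,0]},{"dp":[0.4,-0.1,0.25],"twist":[0,0,0]},{"dp":[0.85,-0.21,0.53],"twist":[0,0,0]},{"dp":[1.45,-0.36,0.9],"twist":[0,0,0]},{"dp":[2.1,-0.53,1.3],"twist":[0,0,0]},{"dp":[2.8,-0.7,1.75],"twist":[0,0,0]},{"dp":[3.5,-0.88,2.2],"twist":[0,0,0]},{"dp":[4.15,-1.04,2.6],"twist":[0,0,0]},{"dp":[4.75,-1.19,2.98],"twist":[0,0,0]},{"dp":[5.25,-1.32,3.3],"twist":[0,0,0]},{"dp":[5.6,-1.41,3.5],"twist":[0,0,0]},{"dp":[5.74,-1.44,3.6],"twist":[0,0,0]}]'
python3 - <<'E'
from h import *
for k in range(2):
  shot("scene",f"s9{k}.png");shot("top",f"t9{k}.png")
  for l in("hook_crown","cell_pin","check_weight"): find("scene",l,n=1);find("top",l,n=1)
s=sense();p=np.array(s["ee_pos"]);print(s["t"],p,s["contact_force"])
y=np.array([.104,.995,0]);print("pred crown",p+9*y+[0,0,47])
go((497,31.4,241.5),tool(-.104,.45));go((497,31.4,246.5),tool(-.104,.45))
E
```

```text
t: 27.45
ee_pos: [494.9, 10.4, 292.0]
eef_rot: [[0.095, 0.994, 0.044], [0.896, -0.105, 0.431], [0.434, -0.001, -0.901]]
contact_force: [0.4, 0.2, -7.2]
opening: 0.023
gripper_force: 87.0
top hook_crown call 0.39 [496.811  20.701 333.308]
scene cell_pin call 0.84 [502.104  39.772 285.8  ]
top cell_pin call 0.74 [505.157  42.141 283.964]
scene check_weight call 0.81 [505.64   41.225 152.01 ]
top check_weight call 0.8 [501.346  44.47  151.486]
scene hook_crown call 0.49 [497.936  19.164 340.613]
top hook_crown call 0.52 [498.252  18.446 337.52 ]
scene cell_pin call 0.8 [502.595  41.075 283.575]
top cell_pin call 0.73 [501.732  39.837 283.229]
scene check_weight call 0.78 [504.841  37.23  152.986]
top check_weight call 0.66 [501.26   41.769 151.401]
28.25 [494.996  10.003 292.012] [-0.179  0.893 -6.679]
pred crown [495.932  18.958 339.012]
dp [-0.255 -0.02   5.483] twist [-0.028  0.077 -0.118]
dp [-0.038 -0.02   5.033] twist [-0.028  0.077 -0.118]
```

```bash
python3 -m handwheel '[{"dp":[0,0,0.2],"twist":[0,0,0]},{"dp":[-0.03,0,0.7],"twist":[0,0,0]},{"dp":[-0.06,0,1.3],"twist":[0,0,0]},{"dp":[-0.09,0,1.9],"twist":[0,0,0]},{"dp":[-0.12,0,2.5],"twist":[0,0,0]},{"dp":[-0.15,0,3.1],"twist":[0,0,0]},{"dp":[-0.17,0,3.7],"twist":[0,0,0]},{"dp":[-0.2,0,4.3],"twist":[0,0,0]},{"dp":[-0.22,0,4.75],"twist":[0,0,0]},{"dp":[-0.23,0,4.9],"twist":[0,0,0]},{"dp":[-0.23,0,4.9],"twist":[0,0,0]}]' | grep -E "ee_pos|contact|t:|opening"; for i in 1 2 3; do python3 -m handwheel '[{"dp":[-0.01,0,0.1],"twist":[0,0,0]},{"dp":[-0.01,0,0.2],"twist":[0,0,0]},{"dp":[-0.01,0,0.2],"twist":[0,0,0]}]' | grep -E "ee_pos|contact"; done
```

```text
t: 29.35
ee_pos: [496.9, 29.2, 246.7]
eef_rot: [[0.096, 0.994, 0.044], [0.896, -0.105, 0.432], [0.434, -0.002, -0.901]]
contact_force: [0.2, 0.3, -7.4]
opening: 0.027
ee_pos: [497.0, 29.8, 245.0]
contact_force: [0.0, 0.8, -7.0]
ee_pos: [497.1, 30.7, 243.1]
contact_force: [-0.7, -0.0, -7.1]
ee_pos: [497.3, 31.5, 241.3]
contact_force: [-0.2, -1.0, -4.4]
```

```bash
for i in 1 2 3; do python3 -m handwheel '[{"dp":[-0.02,0,0.04],"twist":[0,0,0]},{"dp":[-0.02,0,0.05],"twist":[0,0,0]},{"dp":[-0.02,0,0.05],"twist":[0,0,0]}]' | grep -E "ee_pos|contact"; done
```

```text
ee_pos: [497.3, 31.5, 241.0]
contact_force: [-0.9, -1.3, -1.0]
ee_pos: [497.4, 31.6, 240.6]
contact_force: [-2.3, -1.7, 4.6]
ee_pos: [497.6, 31.7, 240.3]
contact_force: [-2.8, -1.4, 10.7]
```

```bash
python3 -m handwheel '[{"dp":[0.03,0,-0.07],"twist":[0,0,0]},{"dp":[0.03,0,-0.07],"twist":[0,0,0]},{"dp":[0.03,0,-0.07],"twist":[0,0,0]}]' | grep -E "t:|ee_pos|contact"; python3 -c "
from h import *
print(sense()['torque'],sense()['gripper_force'],sense()['contact_force'])"
```

```text
t: 31.45
ee_pos: [497.5, 31.5, 240.7]
eef_rot: [[0.096, 0.994, 0.045], [0.896, -0.106, 0.432], [0.434, -0.001, -0.901]]
contact_force: [0.3, -0.7, 4.6]
[-0.113 -0.042 -0.023] 88.35317194461823 [ 0.327 -0.687  4.618]
```

```bash
python3 -m handwheel '[{"dp":[0.02,0,-0.03],"twist":[0,0,0]},{"dp":[0.02,0,-0.03],"twist":[0,0,0]},{"dp":[0.02,0,-0.03],"twist":[0,0,0]}]' - 20 | grep -E "ee_pos|contact|gripper"; python3 -m handwheel '[{"dp":[0,0,0],"twist":[0,0,0]},{"dp":[0,0,0],"twist":[0,0,0]},{"dp":[0,0,0],"twist":[0,0,0]},{"dp":[0,0,0],"twist":[0,0,0]},{"dp":[0,0,0],"twist":[0,0,0]}]' 0.7 20 | grep -E "t:|ee_pos|contact|opening|gripper"
```

```text
ee_pos: [497.3, 31.5, 240.8]
contact_force: [1.9, -1.1, 1.5]
gripper_force: 88.1
t: 32.25
ee_pos: [497.1, 31.6, 240.8]
eef_rot: [[0.096, 0.994, 0.044], [0.896, -0.105, 0.431], [0.434, -0.001, -0.901]]
contact_force: [0.1, 0.4, -0.1]
opening: 0.299
gripper_force: 0.0
```

Released; now check and retreat along the tool axis.

```bash
python3 - <<'E'
from h import *
shot("scene","s10.png");shot("top","t10.png")
for l in("hook_crown","hook_grip","hook_tip","check_weight"): find("scene",l,n=1)
find("top","check_weight",n=1)
E
python3 -m handwheel '[{"dp":[0,0,-0.5],"twist":[0,0,0]},{"dp":[0,0,-1.5],"twist":[0,0,0]},{"dp":[0,0,-2.5],"twist":[0,0,0]},{"dp":[0,0,-3.5],"twist":[0,0,0]}]' | grep -E "t:|ee_pos|contact"
```

```text
scene hook_crown call 0.53 [499.261  40.446 289.428]
scene hook_grip call 0.41 [490.906  33.712 245.396]
scene hook_tip call 0.55 [496.629  20.797 179.153]
scene check_weight call 0.73 [505.955  52.801 100.05 ]
top check_weight call 0.42 [503.96   53.28   98.817]
t: 33.0
ee_pos: [495.8, 15.8, 273.4]
eef_rot: [[0.096, 0.994, 0.045], [0.896, -0.106, 0.431], [0.434, -0.001, -0.901]]
contact_force: [1.1, -0.2, -0.4]
```

```bash
python3 -m handwheel '[{"dp":[0,0,-2],"twist":[0,0,0]},{"dp":[0,0,-5],"twist":[0,0,0]},{"dp":[0,0,-8],"twist":[0,0,0]},{"dp":[-3,0,-11],"twist":[0,0,0]},{"dp":[-7,0,-13],"twist":[0,0,0]},{"dp":[-10,0,-14],"twist":[0,0,0]},{"dp":[-10,0,-14],"twist":[0,0,0]}]' | grep -E "t:|ee_pos|contact"; for i in 1 2 3 4; do python3 -m handwheel '[{"dp":[0,0,0],"twist":[0,0,0]},{"dp":[0,0,0],"twist":[0,0,0]},{"dp":[0,0,0],"twist":[0,0,0]},{"dp":[0,0,0],"twist":[0,0,0]},{"dp":[0,0,0],"twist":[0,0,0]},{"dp":[0,0,0],"twist":[0,0,0]},{"dp":[0,0,0],"twist":[0,0,0]},{"dp":[0,0,0],"twist":[0,0,0]},{"dp":[0,0,0],"twist":[0,0,0]},{"dp":[0,0,0],"twist":[0,0,0]},{"dp":[0,0,0],"twist":[0,0,0]},{"dp":[0,0,0],"twist":[0,0,0]}]' >/dev/null; done
python3 - <<'E'
from h import *
ims=[]
for k in range(4):
  ims.append(shot("scene",f"s11{k}.png").astype(int))
  for l in("check_weight","hook_crown"): find("scene",l,n=1)
p=pix("scene",(500,45,180)).astype(int);print(p)
r=[i[p[1]-60:p[1]+70,p[0]-40:p[0]+40] for i in ims]
print([np.abs(r[0]-x).mean() for x in r[1:]],[np.abs(ims[0][:100,:80]-x[:100,:80]).mean() for x in ims[1:]])
print([(np.abs(r[0]-x).max(axis=2)>40).sum() for x in r[1:]],sense()["t"])
E
```

```text
t: 33.7
ee_pos: [479.2, -138.3, 354.8]
eef_rot: [[0.101, 0.994, 0.046], [0.896, -0.112, 0.431], [0.433, -0.002, -0.901]]
contact_force: [-0.9, 0.3, 0.3]
scene check_weight call 0.94 [508.209  55.901  99.981]
scene hook_crown call 0.46 [499.778  39.159 291.288]
scene check_weight call 0.98 [507.108  53.893 101.065]
scene hook_crown call 0.65 [683.754 117.699  -2.93 ]
scene check_weight call 0.92 [507.039  55.745 100.414]
scene hook_crown call 0.49 [499.801  43.825 292.363]
scene check_weight call 0.84 [509.475  54.997 101.16 ]
scene hook_crown call 0.53 [500.583  41.469 292.796]
[251 234]
[np.float64(2.2281730769230768), np.float64(2.2341346153846153), np.float64(2.218942307692308)] [np.float64(2.9025), np.float64(2.8813333333333335), np.float64(2.8546666666666667)]
[np.int64(0), np.int64(0), np.int64(0)] 39.1
```

The weight hangs still (no pixel change beyond noise), and the robot is clear.

```bash
python3 -c "
from plant import *
print(finish_job())"
```

```text
the job is handed in; nothing more can be done
None
```

I handed the job in at about 39 s: the check weight hangs still on the load cell's pin by the S-hook, with the gripper clear. While I was setting it down the cell bore nearly 18 N for a moment (about 17.7 N by my estimate), and no verdict came back.

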